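# Check the peel plate's angle with the digital level

## Robot

A 6-joint arm with a two-finger parallel gripper is mounted at the origin on the work surface. World frame = base frame: x ahead of the robot, y to its left, z up, the work surface at z = 0. Lengths are in mm, angles in rad, forces in N, time in s.
With the tool pointing down it reaches from about 350 to 875 mm from the base axis. Payload 4.2 kg.
Tool frame: the origin (TCP) lies between the finger pads; the fingertips stand 8 mm ahead of it and the grasp point (between the pads) lies 11 mm behind it; z points along the fingers, y is the line along which they close (so a half turn about z gives the same grasp; the last joint's range is limited). The gripper opens to 85 mm and grips with 20 to 120 N. Pads are 22 mm wide; open, the fingers measure 114 mm over their backs; the gripper's body (76 mm by 85 mm) begins 54 mm behind the grasp point. The pads swing forward as they close: fully open they stand 13 mm farther back than shut.
Start: joints at [0.259, 0.385, 0.008, 0, -1.194, -0.259], TCP at [624.979, 0.025, 239.312] pointing down, gripper open.
Joint ranges: [-3.14, 3.14], [-1.21, 2.06], [-1.07, 1.41], [-3.16, 2.05], [-2.99, -0.16], [-3.1, 3.1]. Speed limits (rad/s): [2.79, 2.79, 3.14, 3.14, 3.14, 3.14].

## Interface

Orientations are given as a unit quaternion [x, y, z, w].
In Python, from bench import read_state, get_image, camera_params, job_done gives the robot as it stands.
- The arm moves only by the tool drive_tool, never from a script. Its argument "moves" is a list that holds one entry, the list of rows, each a list of 7 numbers: the shift along the tool's x, y, z in m, then the turn, a rotation vector about the tool's x, y, z in rad, then the closure in counts, from 0 (fully open) to 255 (shut). A call has 1 to 8 rows; each row shifts and turns the commanded pose from where the row before left it, along the tool's axes as they then stand; what a row does not reach is not made up. A row lasts 1/12 s, in which the tool goes at most 41.7 mm and 7.16 degrees, less where a joint would pass 70% of its speed; a pose out of reach is approached as far as the arm can. A call is refused whole if a number of a shift passes 0.0417 or a number of a turn 0.125, either way. A call with a gripper value outside its range is refused whole. The fingers move at their own pace and stop on an object; the grip force is fixed at half the most. Time passes only in rows, so rows that do not move let the fingers close. It gives the time, the measured TCP pose, the force and the opening at its end, in the units of the state.
- read_state(): the state, without advancing time (a new reading comes with each control period).
- get_image(name): name is "scene" or "side" or "wrist"; returns the picture (420x560x3 uint8, blue, green, red); there is no depth.
- camera_params(name): a dict with "mtx" (3x3 intrinsics, pixels), "extrinsics" (4x4, takes a point from camera to world coordinates). Camera axes: x right, y up, looking along -z (the intrinsics and any distortion apply to the point x, -y, -z); pixel columns grow to the right and rows downward; lengths in mm; the calibration is good to about 2 mm. The wrist camera is an equidistant fisheye: a pixel r from the principal point sees the ray r / f radians off the axis. A picture is of the moment at which its call begins: read the wrist's pose just before it. camera_params takes no time and is no camera call; for the wrist camera it gives the pose at the moment of the call.
- job_done(): hands the job in, once; it reports no verdict.
The state is a dict: "clock": time; "joints": joint angles; "joint_vel": joint speeds; "joint_efforts": joint torques, N m; "position": TCP position; "ee_rot": TCP orientation; "contact_force": force on the tool from outside, world axes, zero at the start; "wrist_torque": the same for the moment, N m; "gripper_width": finger opening in mm.
Only numpy, scipy, OpenCV 4.12 (cv2) and the standard library are available. Lean on these libraries where they do the work, as an engineer would, in place of code of your own. Each camera call takes 0.05 s, during which the arm holds its last target. There are 200 camera calls.

## Task

Take the yellow digital level out of the blue tool tray and set its metal base on the middle of the labelling head's sloping peel plate, its length running straight up and down the slope, so that it can be read. Tilt it until the whole base lies flush on the plate and finish while still gripping it there, pressed lightly on the plate: do not let go of it. Be gentle so that the plate is not pushed off its set angle, and leave the other things where they are.

Things in the scene. Friction and masses are not known exactly. Their poses are not given: they have to be found in the camera images.
- level_mid (a point): Centre of the loose digital level: yellow box 110 mm long (x), 30 thick (y), 56 tall (z), about 0.25 kg, standing on its flat metal base 28 mm below this point. Rubber grip panels 30 mm wide on both broad sides round this point; display window at the +x end, buttons at the -x end of both sides. It may face either way along the slope.
- peel_face (a point): Middle of the upper face of the peel plate: bare aluminium, 180 mm long (x), 120 wide (y, level), 8 thick, sloping 15 to 35 degrees down to its -x end, the free peel edge, towards the robot. z: outward normal. A white roller (30 to 60 mm above the pivot, 38 beyond) and two columns (80 beyond, to 0.32 m high) stand past its +x end.
- peel_plate: The peel plate; origin on the pivot axis at its upper end, 90 mm in +x and 12 mm in -z from the middle of the face; same axes as peel_face. Its clamped pivot holds by friction and slips if the middle of the face is pressed with more than about 30 N.
- level: The digital level; origin at the centre of its base, same axes as level_mid.
- tool_tray: Fixed blue tray, 300 x 200 mm (x, y), rim 14 mm high, floor 4 mm above the machine bed; origin at the centre of its underside. The level stands in its -x half.
- spare_knob: Loose black star knob, 44 mm across, 28 mm high, in the tray's +x half; origin under its centre. Leave alone.
- wrench: Loose steel wrench, 150 mm long, lying across the tray's +x end; leave alone.
- label_roll: White label roll on the bed beyond the tray, 104 mm across, 60 mm high, standing flat; origin under its centre. Leave alone.
There are look-alikes about, which are no part of the job. Of the things like the level, leave any that is green or red; of the rest the smaller one is meant.

How it is judged (in metres and radians):
On the way:
1. the level is lifted out of the tray in the gripper (height (world z) of level_mid above 0.075 m and contact force between level and the fingers above 2 N), for 0.1 s.
At the end, for the whole second after the job is handed in: Still gripped, the level stands base down on the peel plate, flush within 0.02 rad and about 2 mm, lengthwise along the slope within 0.14 rad, its centre within 30 mm of the plate's middle along and across, pressed on with 2 to 25 N and at rest; the plate's middle has not moved by 4 mm or more (angle between the z axis of level_mid and the z axis of peel_face, either way round below 0.02 rad and angle between the x axis of level_mid and the x axis of peel_face, either way round below 0.14 rad and z of level_mid in the frame of peel_face between 0.0255 and 0.0298 m and x of level_mid in the frame of peel_face between -0.03 and 0.03 m and y of level_mid in the frame of peel_face between -0.03 and 0.03 m and contact force between level and peel_plate between 2 and 25 N and contact force between level and the fingers above 4 N and linear speed of level below 0.01 m/s and distance of peel_face from where it was at the start of the episode below 0.004 m); the arm keeps its last pose, push and grip.
It fails at once if the peel plate is pushed off its set angle (its middle moves more than 4 mm) (distance of peel_face from where it was at the start of the episode above 0.004 m).
It fails at once if the spare knob, the wrench or the label roll is moved by more than 20 mm (distance of any of spare_knob, wrench, label_roll from where it was at the start of the episode above 0.02 m).
It also fails if it takes over 40 s, if anything falls off the work surface, if the arm or the gripper's body presses on something with over 40 N, if the wrist force passes 120 N, or if a joint passes its speed limit or range.

## Working session

There is one attempt and no reset: what is moved stays moved. The work goes in short steps, Python scripts to look and compute and a tool call to move; the robot and the scene stay as the last step left them, time stands still between calls to the robot, and variables do not carry over. Pictures are saved under pics/ and viewed, on a budget of 10 in all, crops included, one or two more only if the job needs it, and the job is handed in when it is done.

Besides the shell and the picture viewer there is one more tool, called after "Call:" as name([rows], argument=value, ...), one row to a line, values as JSON. drive_tool: Moves the arm, as the interface text tells. Its arguments: {"type":"object","properties":{"moves":{"type":"array"}},"required":["moves"]}

```bash
mkdir -p pics; ls; python3 - <<'E'
from bench import *
import cv2,numpy as np
print(read_state())
for n in("scene","side","wrist"):
    p=camera_params(n);print(n,p)
    im=get_image(n);cv2.imwrite(f"pics/{n}0.png",im)
E
```

```text
pics
{'clock': 0.0, 'joints': array([ 2.58611614e-01,  3.85565111e-01,  6.63315735e-03, -4.95098856e-04,
       -1.19399860e+00, -2.58609178e-01]), 'joint_vel': array([ 4.05356505e-05,  1.27629587e-03,  3.38989442e-04, -1.25670643e-03,
       -5.21212127e-04,  1.84443620e-03]), 'joint_efforts': array([-9.55001960e-04, -3.92286408e+01,  1.88399577e+01,  4.18616563e+00,
       -4.72148502e-03,  8.27910434e-07]), 'position': array([6.24437413e+02, 2.70249473e-02, 2.38219847e+02]), 'ee_rot': array([-0.70704264,  0.70717008,  0.00073539, -0.00080676]), 'contact_force': array([ 0.55501096, -0.20629155,  0.2337483 ]), 'wrist_torque': array([-0.00492587,  0.03408681, -0.0210222 ]), 'gripper_width': 85.40564531160412}
scene {'mtx': array([[418.69182685,   0.        , 276.7285317 ],
       [  0.        , 418.69182685, 206.32529943],
       [  0.        ,   0.        ,   1.        ]]), 'extrinsics': array([[ 6.21486169e-01, -7.43990483e-01,  2.45424333e-01,
         8.88021023e+02],
       [ 7.83395078e-01,  5.92924383e-01, -1.86367454e-01,
        -3.47537276e+02],
       [-6.86245864e-03,  3.
[... 492 characters left out ...]
2],
       [-1.01969378e-02,  8.25200830e-01,  5.64747388e-01,
         7.88243014e+02],
       [ 0.00000000e+00,  0.00000000e+00,  0.00000000e+00,
         1.00000000e+00]])}
wrist {'mtx': array([[325.1922621 ,   0.        , 283.48852297],
       [  0.        , 325.1922621 , 212.49367566],
       [  0.        ,   0.        ,   1.        ]]), 'extrinsics': array([[-9.99999448e-01,  7.26801776e-05,  1.04797250e-03,
         6.25681089e+02],
       [-3.46849328e-04, -9.64500590e-01, -2.64080463e-01,
        -6.73791505e+01],
       [ 9.91576678e-04, -2.64080680e-01,  9.64500084e-01,
         3.73050000e+02],
       [ 0.00000000e+00,  0.00000000e+00,  0.00000000e+00,
         1.00000000e+00]])}
```

View pics/scene0.png

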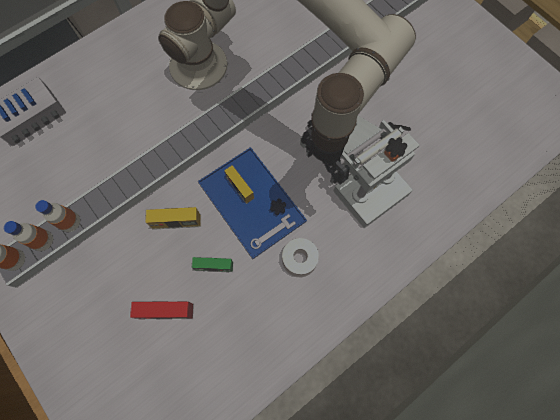

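View pics/side0.png

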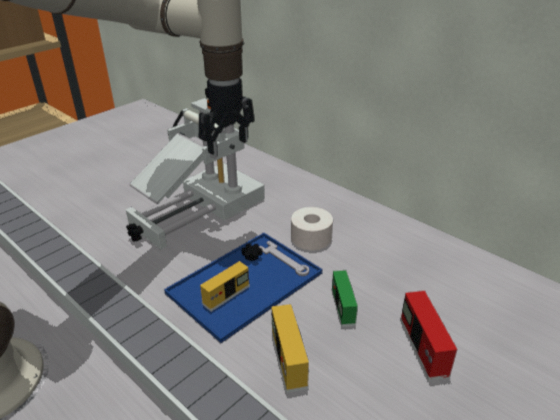

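The candidates for the level are in scene pixels: small yellow box in the tray (239,184), large yellow box outside the tray (172,217), green box (212,264) and red box (161,310). The small yellow one in the tray fits the description; in the side view it is at (226,287). The peel plate is at side (170,168), and the arm partly hides it in the scene view.

```bash
cat > h.py <<'E'
import cv2,numpy as np
from bench import *
def ray(n,uv,P=None):
    P=P or camera_params(n);K=P["mtx"];E=P["extrinsics"]
    x=(uv[0]-K[0,2])/K[0,0];y=(uv[1]-K[1,2])/K[1,1]
    if n=="wrist":
        r=np.hypot(x,y)+1e-12;d=np.array([x/r*np.sin(r),-y/r*np.sin(r),-np.cos(r)])
    else: d=np.array([x,-y,-1.]);d/=np.linalg.norm(d)
    return E[:3,3],E[:3,:3]@d
def onz(n,uv,z,P=None):
    o,d=ray(n,uv,P);return o+d*(z-o[2])/d[2]
def tri(obs):
    A=np.zeros((3,3));b=np.zeros(3);R=[ray(*o) for o in obs]
    for o,d in R:
        M=np.eye(3)-np.outer(d,d);A+=M;b+=M@o
    p=np.linalg.solve(A,b);return p,[np.linalg.norm(np.cross(d,p-o)) for o,d in R]
def proj(n,X,P=None):
    P=P or camera_params(n);K=P["mtx"];E=P["extrinsics"];c=E[:3,:3].T@(np.array(X,float)-E[:3,3]);c=np.array([c[0],-c[1],-c[2]])
    q=c[:2]/c[2]
    if n=="wrist":
        r=np.hypot(*c[:2]);q=c[:2]/r*np.arctan2(r,c[2])
    return K[:2,:2]@q+K[:2,2]
def mask(im,c):
    h=cv2.cvtColor(im,cv2.COLOR_BGR2HSV)
    lo,hi={"y":((18,120,90),(35,255,255)),"b":((105,120,40),(125,255,255))}[c]
    return cv2.inRange(h,lo,hi)
def blobs(im,c,amin=60):
    cs,_=cv2.findContours(mask(im,c),cv2.RETR_EXTERNAL,cv2.CHAIN_APPROX_NONE)
    return [(cv2.contourArea(k),cv2.minAreaRect(k),k) for k in sorted(cs,key=cv2.contourArea)[::-1] if cv2.contourArea(k)>amin]
E
python3 - <<'E'
from h import *
np.set_printoptions(precision=1,suppress=True)
for n in("scene","side"):
    im=cv2.imread(f"pics/{n}0.png")
    for c in "yb":
        for a,r,k in blobs(im,c)[:4]: print(n,c,a,r)
    x,y={"scene":(239,184),"side":(226,287)}[n]
    cv2.imwrite(f"pics/c_{n}.png",cv2.resize(im[y-45:y+45,x-55:x+55],None,fx=4,fy=4,interpolation=cv2.INTER_CUBIC))
    print(n,"base",proj(n,(0,0,0)))
a=cv2.imread("pics/c_scene.png");b=cv2.imread("pics/c_side.png")
im=cv2.imread("pics/side0.png");d=cv2.resize(im[90:250,110:270],(360,360))
im=cv2.imread("pics/scene0.png");e=cv2.resize(im[100:220,310:430],(360,360))
cv2.imwrite("pics/m.png",np.vstack([np.hstack([cv2.resize(a,(400,300)),cv2.resize(b,(400,300))]),cv2.resize(np.hstack([d,e]),(800,300))]))
E
```

```text
scene y 593.5 ((170.94749450683594, 214.5027618408203), (12.98203182220459, 50.614158630371094), 86.98721313476562)
scene y 305.5 ((238.2769317626953, 181.2846221923828), (34.468379974365234, 9.910755157470703), 52.12501525878906)
scene b 5844.5 ((251.77059936523438, 200.49192810058594), (94.53947448730469, 66.02961730957031), 54.605201721191406)
scene b 102.5 ((10.0, 226.5), (11.0, 12.0), 90.0)
scene b 94.5 ((41.750003814697266, 205.25003051757812), (9.899495124816895, 12.020814895629883), 45.0)
scene base [198.3  65. ]
side y 1707.0 ((291.27337646484375, 345.4122619628906), (84.228271484375, 25.8780460357666), 79.33021545410156)
side y 813.0 ((224.5384521484375, 283.80767822265625), (25.23885726928711, 56.02471923828125), 56.30992889404297)
side b 8236.0 ((242.8920135498047, 280.843994140625), (75.26220703125, 140.2786407470703), 55.304840087890625)
side base [-13.9 379.7]
```

View pics/m.png

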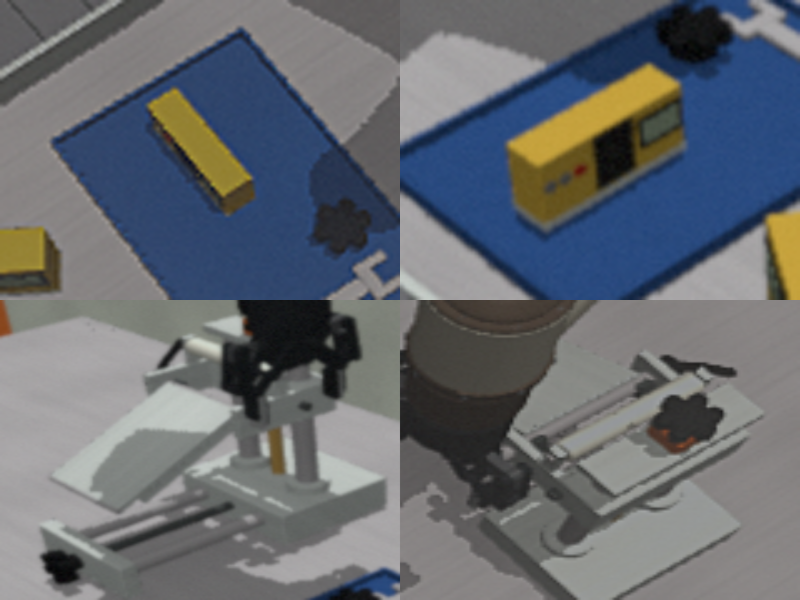

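```bash
python3 - <<'E'
from h import *
np.set_printoptions(precision=1,suppress=True)
s=np.array([(150,104),(178,88),(252,182),(224,204)])/3.636+[184,139]   # top corners, scene
d=np.array([(510,148),(543,165),(682,86),(650,64)])*1.-[400,0]; d=d/3.636+[171,242]
for p in s: print("scene z60",onz("scene",p,60))
for p in d: print("side z60",onz("side",p,60))
# order match: side corners: left-back, left-front, right-front, right-back
print("mean",onz("scene",s.mean(0),60),onz("side",d.mean(0),60),tri([("scene",s.mean(0)),("side",d.mean(0))]))
im=cv2.imread("pics/scene0.png");
a,r,k=blobs(im,"b")[0]
for p in cv2.boxPoints(r): print("tray z14",onz("scene",p,14))
# peel plate corners in side crop
for p in [(50,472),(132,512),(250,410),(172,383)]: print("plate px",np.array([p[0]/400*160+110,(p[1]-300)/300*160+90]))
E
```

```text
scene z60 [ 394.1 -164.4   60. ]
scene z60 [ 397.1 -137.6   60. ]
scene z60 [ 501.8 -140.1   60. ]
scene z60 [ 502.7 -169.4   60. ]
side z60 [ 403.6 -142.3   60. ]
side z60 [ 407.3 -167.2   60. ]
side z60 [ 509.3 -175.4   60. ]
side z60 [ 510.3 -146.3   60. ]
mean [ 449.5 -152.9   60. ] [ 456.2 -157.8   60. ] (array([ 453. , -156.5,   63. ]), [np.float64(3.694053062195124), np.float64(3.694053062195101)])
tray z14 [ 357.4 -251.5   14. ]
tray z14 [357.4 -41.1  14. ]
tray z14 [664.1 -67.8  14. ]
tray z14 [ 655.6 -265.3   14. ]
plate px [130.  181.7]
plate px [162.8 203.1]
plate px [210.  148.7]
plate px [178.8 134.3]
```

The crop shows the in-tray level with its grip panel, display and buttons, so it is the right one. It is centred at about (453,-155), top at z≈60, with its display towards +x. I move above it.

Call:
drive_tool([
  [[0.026,0.0287,0,0,0,0,0],[0.026,0.0287,0,0,0,0,0],[0.026,0.0287,0,0,0,0,0],[0.026,0.0287,0,0,0,0,0],[0.026,0.0287,0,0,0,0,0],[0.026,0.0287,0,0,0,0,0],[0,0,0,0,0,0.12,0],[0,0,0,0,0,0.12,0]],
])

```text
clock: 0.82
position: [450.9, -157.2, 239.6]
ee_rot: [-0.614, 0.789, -0.0, 0.0]
contact_force: [0.6, -0.6, -0.0]
gripper_width: 85.4
```

Call:
drive_tool([
  [[0,0,0,0,0,0.12,0],[0,0,0,0,0,0.12,0],[0,0,0,0,0,0.12,0],[0,0,0,0,0,0.12,0],[0,0,0,0,0,0.12,0],[0,0,0,0,0,0.12,0],[0,0,0,0,0,0.12,0],[0,0,0,0,0,0.12,0]],
])

```text
clock: 1.48
position: [452.5, -155.9, 239.0]
ee_rot: [-0.181, 0.983, 0.0, -0.0]
contact_force: [-0.8, 0.8, -1.0]
gripper_width: 85.4
```

Call:
drive_tool([
  [[0,0,0,0,0,0.12,0],[0,0,0,0,0,0.12,0],[0,0,0,0,0,0.12,0],[0,0,0,0,0,0.05,0],[0,0,0,0,0,0,0],[0,0,0,0,0,0,0]],
])

```text
clock: 1.98
position: [452.6, -155.9, 239.2]
ee_rot: [0.019, 1.0, 0.0, -0.0]
contact_force: [0.1, 1.8, 0.1]
gripper_width: 85.2
```

```bash
python3 - <<'E'
from h import *
np.set_printoptions(precision=3,suppress=True)
s=read_state();print(s["position"],s["ee_rot"],s["joints"])
P=camera_params("wrist");np.save("wp1.npy",P["extrinsics"]);
ims=[get_image(n) for n in("wrist","scene","side")]
for n,i in zip(("wrist","scene","side"),ims): cv2.imwrite(f"pics/{n}1.png",i)
d=cv2.resize(ims[2][110:230,110:270],(533,400),interpolation=cv2.INTER_CUBIC) # x3.333
e=cv2.resize(ims[1][90:230,310:450],(400,400),interpolation=cv2.INTER_CUBIC)
cv2.imwrite("pics/m1.png",cv2.resize(np.hstack([d,e]),(800,343)))
E
```

```text
[ 452.605 -155.948  239.152] [ 0.019  1.     0.    -0.   ] [ 0.008  0.134 -0.337 -0.    -1.1   -1.617]
```

View pics/m1.png

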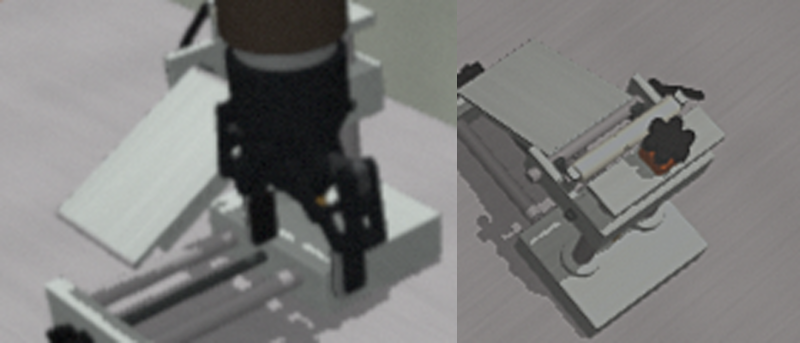

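View pics/wrist1.png

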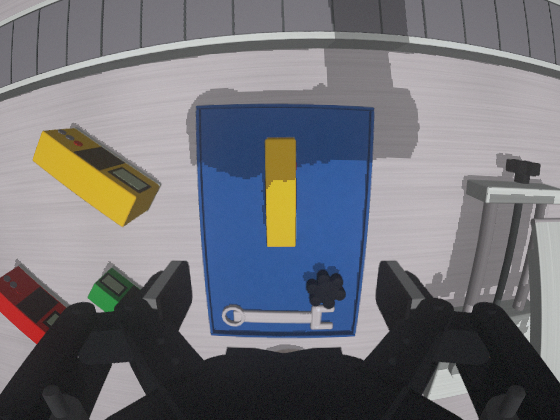

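Wrist view: the level's top face spans about (265,138) to (296,247), with nothing beside it where the fingers go; the star knob is at (325,287) and the wrench at (280,317). In the cropped scene view the plate is now clear of the arm.

```bash
python3 - <<'E'
from h import *
np.set_printoptions(precision=1,suppress=True)
P=camera_params("wrist");P["extrinsics"]=np.load("wp1.npy")
im=cv2.imread("pics/wrist1.png")
for a,r,k in blobs(im,"y",500):
    print(a,r[0]); 
    if 240<r[0][0]<320:
        c=cv2.boxPoints(r);w=np.array([onz("wrist",p,60,P) for p in c]);print(c,w,w.mean(0))
print("knob z28",onz("wrist",(325,287),28,P))
s=lambda u,v:(310+(u-457)/2.45,90+v/2.45)
q=lambda u,v:(110+u/2.857,110+v/2.857)
for nm,a,b in [("L-",(460,92),(135,266)),("L+",(530,40),(60,212))]:
    print(nm,tri([("scene",s(*a)),("side",q(*b))]))
print("U+",tri([("scene",s(637,100)),("side",(178.8,134.3))]))
print("U-",tri([("scene",s(545,155)),("side",(210,148.7))]))
E
```

```text
5495.0 (92.37299346923828, 173.39447021484375)
3132.0 (280.0, 192.0)
[[265. 138.]
 [295. 138.]
 [295. 246.]
 [265. 246.]] [[ 398.4 -172.2   60. ]
 [ 399.5 -143.5   60. ]
 [ 509.4 -146.7   60. ]
 [ 508.3 -177.8   60. ]] [ 453.9 -160.1   60. ]
knob z28 [ 577. -111.   28.]
L- (array([474.6, 100.8, 117.4]), [np.float64(1.2092178326140177), np.float64(1.2092178326140992)])
L+ (array([475.6, 210.7, 124.3]), [np.float64(0.742217748631224), np.float64(0.7422177486311073)])
U+ (array([637.1, 212.6, 203.5]), [np.float64(1.4275040898910873), np.float64(1.4275040898908484)])
U- (array([628.4,  81.6, 212.3]), [np.float64(5.08009445963018), np.float64(5.080094459630107)])
```

Call:
drive_tool([
  [[-0.001,-0.004,0.03,0,0,0,0],[0,0,0.03,0,0,0,0],[0,0,0.03,0,0,0,0],[0,0,0.03,0,0,0,0],[0,0,0.03,0,0,0,0],[0,0,0.03,0,0,0,0],[0,0,0.02,0,0,0,0],[0,0,0.014,0,0,0,0]],
])

```text
clock: 2.8
position: [452.4, -160.0, 23.1]
ee_rot: [0.019, 1.0, 0.0, -0.002]
contact_force: [0.3, 0.1, 0.4]
gripper_width: 85.3
```

Call:
drive_tool([
  [[0,0,0,0,0,0,0],[0,0,0,0,0,0,255],[0,0,0,0,0,0,255],[0,0,0,0,0,0,255],[0,0,0,0,0,0,255],[0,0,0,0,0,0,255],[0,0,0,0,0,0,255],[0,0,0,0,0,0,255]],
])

```text
clock: 3.47
position: [454.5, -160.0, 26.5]
ee_rot: [0.019, 1.0, -0.0, 0.001]
contact_force: [-1.2, 0.9, 5.6]
gripper_width: 29.4
```

Call:
drive_tool([
  [[0,0,-0.01,0,0,0,255],[0,0,-0.03,0,0,0,255],[0,0,-0.039,0,0,0,255],[0,0,-0.039,0,0,0,255],[0,0,-0.039,0,0,0,255],[0,0,-0.039,0,0,0,255],[0,0,-0.039,0,0,0,255],[0,0,-0.039,0,0,0,255]],
])

```text
clock: 4.13
position: [452.3, -159.7, 300.8]
ee_rot: [0.02, 1.0, 0.0, -0.0]
contact_force: [2.3, -0.8, -3.3]
gripper_width: 29.7
```

Call:
drive_tool([
  [[-0.01,0.02,0,0,0,0,255],[-0.02,0.03,0,0,0,0,255],[-0.02,0.035,0,0,0,0,255],[-0.02,0.035,0,0,0,0,255],[-0.02,0.035,0,0,0,0,255],[-0.01,0.02,0,0,0,0,255],[0,0,0,0,0,0,255],[0,0,0,0,0,0,255]],
])

```text
clock: 4.8
position: [560.0, 12.2, 297.8]
ee_rot: [0.019, 1.0, -0.0, -0.002]
contact_force: [-0.1, -0.6, -2.8]
gripper_width: 29.3
```

```bash
python3 - <<'E'
from h import *
s=read_state();print(s["position"],s["ee_rot"],s["gripper_width"],s["contact_force"])
P=camera_params("wrist");np.save("wp2.npy",P["extrinsics"]);i=get_image("wrist");cv2.imwrite("pics/wrist2.png",i)
E
```

```text
[560.01547207  12.16215869 297.75747389] [ 1.86524872e-02  9.99824680e-01 -1.06474528e-04 -1.63765237e-03] 29.302044322145978 [-0.07114557 -0.56618785 -2.82512119]
```

View pics/wrist2.png

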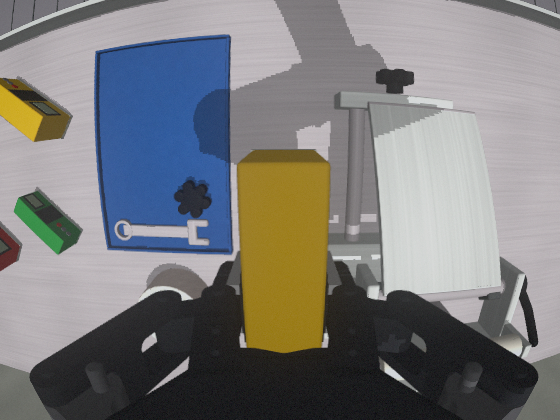

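Wrist view 2: the level is held squarely (top face x 240–327) and the plate is clear. Its corners are near (370,103), (474,112), (382,295) and (501,289). I take a second view from the other side for the baseline.

Call:
drive_tool([
  [[0,0.02,0,0,0,0,255],[0,0.041,0,0,0,0,255],[0,0.041,0,0,0,0,255],[0,0.041,0,0,0,0,255],[0,0.041,0,0,0,0,255],[0,0.041,0,0,0,0,255],[0,0.04,0,0,0,0,255],[0,0.02,0,0,0,0,255]],
])

```text
clock: 5.52
position: [571.1, 298.3, 298.6]
ee_rot: [0.019, 1.0, 0.0, -0.0]
contact_force: [1.0, -1.3, -2.1]
gripper_width: 29.1
```

Call:
drive_tool([
  [[0,0,0,0,0,0,255],[0,0,0,0,0,0,255],[0,0,0,0,0,0,255]],
])

```text
clock: 5.77
position: [571.4, 294.2, 299.2]
ee_rot: [0.02, 1.0, -0.0, -0.0]
contact_force: [0.3, -0.8, -2.2]
gripper_width: 29.5
```

```bash
python3 - <<'E'
from h import *
s=read_state();print(s["position"],s["ee_rot"],s["gripper_width"],s["contact_force"])
P=camera_params("wrist");np.save("wp3.npy",P["extrinsics"]);i=get_image("wrist");cv2.imwrite("pics/wrist3.png",i)
j=cv2.imread("pics/wrist2.png")
m=np.hstack([cv2.resize(i[90:320,60:260],(400,460),interpolation=cv2.INTER_CUBIC),cv2.resize(j[90:320,340:540],(400,460),interpolation=cv2.INTER_CUBIC)])
cv2.imwrite("pics/m3.png",m)
E
```

```text
[571.36254309 294.20357146 299.23398293] [ 2.02378732e-02  9.99795057e-01 -3.48136585e-04 -3.89460095e-04] 29.47086248862687 [ 0.27034816 -0.79518374 -2.2090724 ]
```

View pics/m3.png

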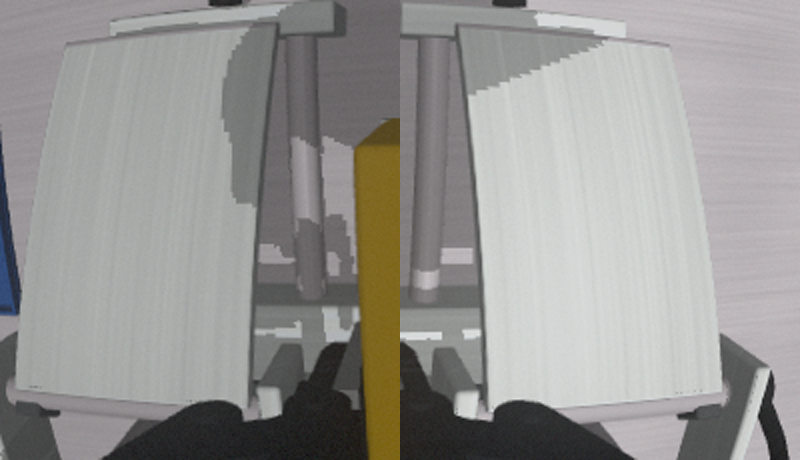

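Both views show all four plate corners (crop scale 2), left: (67,45), (274,26), (16,389), (247,403); right: (461,28), (667,47), (489,403), (720,392).

```bash
cat > plate.py <<'E'
from h import *
P2=camera_params("wrist");P3=dict(P2);P2["extrinsics"]=np.load("wp2.npy");P3["extrinsics"]=np.load("wp3.npy")
A=dict(Lm=(67,45),Lp=(274,26),Um=(16,389),Up=(247,403))
B=dict(Lm=(61,28),Lp=(267,47),Um=(89,403),Up=(320,392))
C={}
for k in A:
    C[k],r=tri([("wrist",(60+A[k][0]/2,90+A[k][1]/2),P3),("wrist",(340+B[k][0]/2,90+B[k][1]/2),P2)])
    print(k,C[k].round(1),np.round(r,1))
lm,lp,um,up=[C[k] for k in("Lm","Lp","Um","Up")]
d=lambda a,b:round(float(np.linalg.norm(a-b)),1)
print("L edge",d(lm,lp),"U edge",d(um,up),"sides",d(lm,um),d(lp,up))
c=(lm+lp+um+up)/4;x=(um+up-lm-lp);x/=np.linalg.norm(x);y=lp+up-lm-um;n=np.cross(x,y);n/=np.linalg.norm(n)
print("c",c,"x",x,"n",n,"slope",np.degrees(np.arcsin(x[2])),"yaw",np.arctan2(x[1],x[0]),[np.degrees(np.arctan2((b-a)[2],(b-a)[0])) for a,b in((lm,um),(lp,up))])
E
python3 plate.py
python3 - <<'E'
from h import *
# level in hand, view 3 contours
P=camera_params("wrist");P["extrinsics"]=np.load("wp3.npy")
im=cv2.imread("pics/wrist3.png");
for a,r,k in blobs(im,"y",500): print(a,cv2.approxPolyDP(k,3,True)[:,0].tolist())
E
```

```text
Lm [473.7  97.4 126. ] [0.5 0.5]
Lp [478.2 214.3 124.6] [0.3 0.3]
Um [626.6  91.3 209.1] [2. 2.]
Up [632.  209.5 209. ] [1. 1.]
L edge 117.0 U edge 118.3 sides 174.2 175.5
c [552.60872019 153.10589009 167.16615365] x [ 0.87715238 -0.03119183  0.47919804] n [-0.47855849  0.02596364  0.87767173] slope 28.633038063773405 yaw -0.035545352026142875 [np.float64(28.53593002630423), np.float64(28.759711715526123)]
15876.0 [[322, 158], [242, 161], [237, 165], [248, 347], [287, 352], [321, 345], [329, 165]]
```

Call:
drive_tool([
  [[0.009,-0.035,0,0,0,0,255],[0.009,-0.035,0,0,0,0,255],[0.009,-0.035,0,0,0,0,255],[0.009,-0.035,0,0,0,0,255],[0,0,0,0,-0.1,0,255],[0,0,0,0,-0.1,0,255],[0,0,0,0,-0.1,0,255],[0,0,0,0,-0.1,0,255]],
])

```text
clock: 6.48
position: [530.0, 155.6, 300.9]
ee_rot: [0.021, 0.979, -0.003, 0.202]
contact_force: [1.4, -1.6, -1.0]
gripper_width: 29.5
```

Call:
drive_tool([
  [[0,0,0,0,-0.1,0,255],[0,0,0,0,0,0,255],[0,0,0,0,0,0,255],[0,0,0,0,0,0,255]],
])

```text
clock: 6.82
position: [530.9, 156.8, 301.2]
ee_rot: [0.02, 0.968, -0.004, 0.248]
contact_force: [-0.6, 0.7, -1.0]
gripper_width: 29.3
```

```bash
cat > rem.py <<'E'
from plate import *
from scipy.spatial.transform import Rotation as R
import sys
h=float(sys.argv[1])
s=read_state();T=R.from_quat(s["ee_rot"]);y=np.cross(n,x)
G=R.from_matrix(np.c_[-x,y,-n])
print("pos",s["position"],"F",s["contact_force"],"tau",s["wrist_torque"],"w",s["gripper_width"],s["joints"].round(2))
print("turn",(T.inv()*G).as_rotvec().round(4),"shift",(T.inv().apply(c+n*h-s["position"])).round(1), "F tool",T.inv().apply(s["contact_force"]).round(2))
v=s["position"]-c;print("in plate",v@x,v@y,v@n)
E
python3 rem.py 51; python3 - <<'E'
from h import *
ims=[get_image(k) for k in("side","scene","wrist")]
for k,i in zip(("side","scene","wrist"),ims): cv2.imwrite(f"pics/{k}4.png",i)
cv2.imwrite("pics/m4.png",np.hstack([cv2.resize(ims[0][80:240,100:260],(400,400)),cv2.resize(ims[2],(400,300)).copy() if 0 else cv2.resize(ims[2][100:420,80:480],(400,400))]))
E
```

```text
Lm [473.7  97.4 126. ] [0.5 0.5]
Lp [478.2 214.3 124.6] [0.3 0.3]
Um [626.6  91.3 209.1] [2. 2.]
Up [632.  209.5 209. ] [1. 1.]
L edge 117.0 U edge 118.3 sides 174.2 175.5
c [552.60872019 153.10589009 167.16615365] x [ 0.87715238 -0.03119183  0.47919804] n [-0.47855849  0.02596364  0.87767173] slope 28.633038063773405 yaw -0.035545352026142875 [np.float64(28.53593002630423), np.float64(28.759711715526123)]
pos [530.89675002 156.79112651 301.21661989] F [-0.64957987  0.73200738 -1.04761729] tau [0.11022085 1.1712633  0.0221992 ] w 29.255822650780935 [ 0.72  0.01 -0.6   0.56 -0.66 -2.73]
turn [ 0.0087  0.0024 -0.0056] shift [45.2 -2.7 77. ] F tool [1.1  0.7  0.59]
in plate 45.077065488620974 1.7657876861177322 128.13843402974325
```

View pics/m4.png

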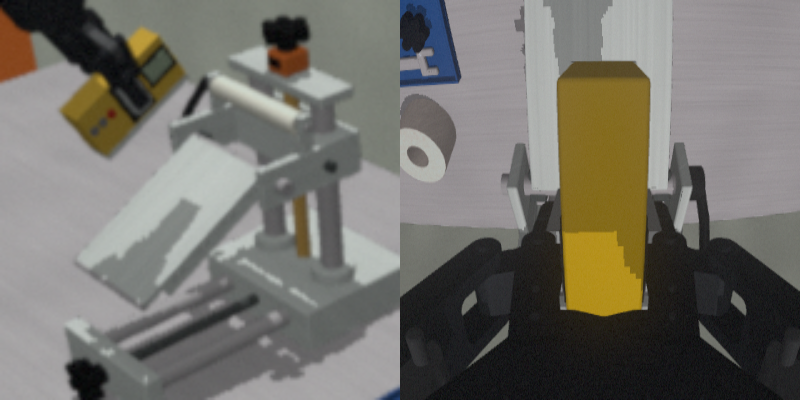

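Call:
drive_tool([
  [[0.011,-0.001,0.012,0,0,0,255],[0.011,-0.001,0.012,0,0,0,255],[0.011,0,0.012,0,0,0,255],[0.011,0,0.012,0,0,0,255],[0,0,0.012,0,0,0,255],[0,0,0.012,0,0,0,255],[0,0,0,0,0,0,255],[0,0,0,0,0,0,255]],
])

```text
clock: 7.63
position: [527.2, 155.4, 215.3]
ee_rot: [0.02, 0.969, -0.005, 0.247]
contact_force: [0.3, -0.1, -2.1]
gripper_width: 29.2
```

```bash
cat >> plate.py <<'E'
yl=np.array([-x[1],x[0],0]);yl/=np.linalg.norm(yl);n=np.cross(x,yl)
E
python3 rem.py 51|tail -3; python3 - <<'E'
from h import *
ims=[get_image(k) for k in("side","scene","wrist")]
for k,i in zip(("side","scene","wrist"),ims): cv2.imwrite(f"pics/{k}5.png",i)
cv2.imwrite("pics/m5.png",cv2.resize(ims[0][100:240,110:290],(800,622),interpolation=cv2.INTER_CUBIC)[:600])
E
```

```text
pos [527.1575647  155.37464583 215.29556356] F [ 0.34954514 -0.08177254 -2.09423582] tau [0.05969423 1.22271527 0.05481896] w 29.22946388460223 [ 0.64  0.09 -0.81  0.87 -0.41 -3.02]
turn [-0.0026  0.0004 -0.0043] shift [ 0.7 -1.4  3.5] F tool [ 0.69 -0.07  2.01]
in plate 0.6682107006815827 1.3628428442808909 54.47058674627099
```

View pics/m5.png

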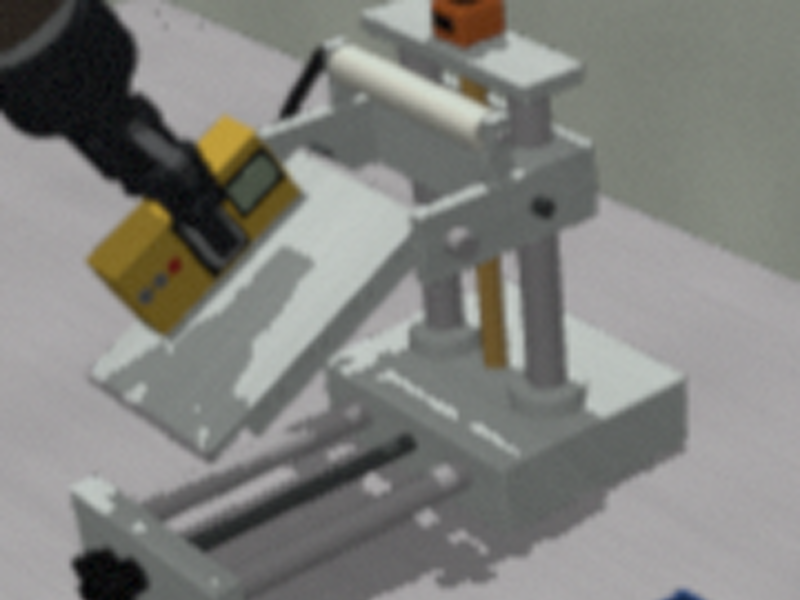

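The level hovers about 30 mm over the plate and nearly parallel to it, at crop (170,330) to (300,195). Joint 6 is at -3.02, near its limit of -3.1, and would pass it on the way down. The level may face either way, so I back off and turn half a turn the other way.

Call:
drive_tool([
  [[0,0,-0.02,0,0,0,255],[0,0,-0.02,0,0,-0.12,255],[0,0,0,0,0,-0.12,255],[0,0,0,0,0,-0.12,255],[0,0,0,0,0,-0.12,255],[0,0,0,0,0,-0.12,255],[0,0,0,0,0,-0.12,255],[0,0,0,0,0,-0.12,255]],
])

```text
clock: 8.45
position: [506.9, 156.7, 251.4]
ee_rot: [-0.38, 0.891, -0.105, 0.225]
contact_force: [-0.7, 0.0, -3.1]
gripper_width: 29.3
```

Call:
drive_tool([
  [[0,0,0,0,0,-0.12,255],[0,0,0,0,0,-0.12,255],[0,0,0,0,0,-0.12,255],[0,0,0,0,0,-0.12,255],[0,0,0,0,0,-0.12,255],[0,0,0,0,0,-0.12,255],[0,0,0,0,0,-0.12,255],[0,0,0,0,0,-0.12,255]],
])

```text
clock: 9.12
position: [506.9, 156.7, 251.3]
ee_rot: [0.749, -0.615, 0.197, -0.15]
contact_force: [-0.8, -0.4, -2.9]
gripper_width: 29.5
```

Call:
drive_tool([
  [[0,0,0,0,0,-0.12,255],[0,0,0,0,0,-0.12,255],[0,0,0,0,0,-0.12,255],[0,0,0,0,0,-0.12,255],[0,0,0,0,0,-0.12,255],[0,0,0,0,0,-0.12,255],[0,0,0,0,0,-0.12,255],[0,0,0,0,0,-0.12,255]],
])

```text
clock: 9.78
position: [506.9, 156.7, 251.3]
ee_rot: [0.948, -0.2, 0.244, -0.042]
contact_force: [-0.2, 0.1, -2.6]
gripper_width: 29.2
```

Call:
drive_tool([
  [[0,0,0,0,0,-0.12,255],[0,0,0,0,0,-0.12,255],[0,0,0,0,0,-0.12,255],[0,0,0,0,0,-0.02,255],[0,0,0,0,0,0,255],[0,0,0,0,0,0,255]],
])

```text
clock: 10.28
position: [506.8, 156.4, 250.7]
ee_rot: [0.969, -0.021, 0.248, 0.004]
contact_force: [0.0, -0.0, -2.4]
gripper_width: 29.2
```

```bash
sed -i 's/G=R.from_matrix.*/G=R.from_matrix(np.c_[x,-y,-n])/' rem.py; python3 rem.py 51|tail -3
```

```text
pos [506.82376065 156.3953414  250.7051715 ] F [ 0.01255243 -0.02574961 -2.37028656] tau [ 0.04120595  1.30830649 -0.01771465] w 29.21074287406489 [ 0.72  0.02 -0.76  0.71 -0.53  0.23]
turn [ 0.001  -0.001  -0.0075] shift [ 0.2  1.6 44.3] F tool [-1.13  0.03  2.09]
in plate -0.23125651183585297 1.6602736422280793 95.30498688503975
```

Call:
drive_tool([
  [[0,0.001,0.012,0,0,-0.007,255],[0,0,0.012,0,0,0,255],[0,0,0.012,0,0,0,255],[0,0,0.012,0,0,0,255],[0,0,0.008,0,0,0,255],[0,0,0.006,0,0,0,255],[0,0,0,0,0,0,255],[0,0,0,0,0,0,255]],
])

```text
clock: 10.95
position: [536.5, 153.7, 195.6]
ee_rot: [0.969, -0.017, 0.247, 0.006]
contact_force: [1.1, 0.3, -2.6]
gripper_width: 29.5
```

```bash
python3 rem.py 21|tail -3;  python3 - <<'E'
from h import *
i=get_image("side");cv2.imwrite("pics/side6.png",i)
cv2.imwrite("pics/m6.png",cv2.resize(i[120:220,115:245],(780,600),interpolation=cv2.INTER_CUBIC))
E
```

```text
pos [536.52552363 153.66029734 195.59272957] F [ 1.05162694  0.27701925 -2.64886968] tau [ 0.08087212  1.26976634 -0.0184987 ] w 29.46379477716281 [ 0.58  0.12 -0.85  1.01 -0.34  0.03]
turn [0.0024 0.0001 0.0008] shift [ 0.5 -0.  11.7] F tool [-0.35 -0.32  2.82]
in plate -0.5027476241902662 -0.01750545505864181 32.66180852202961
```

View pics/m6.png

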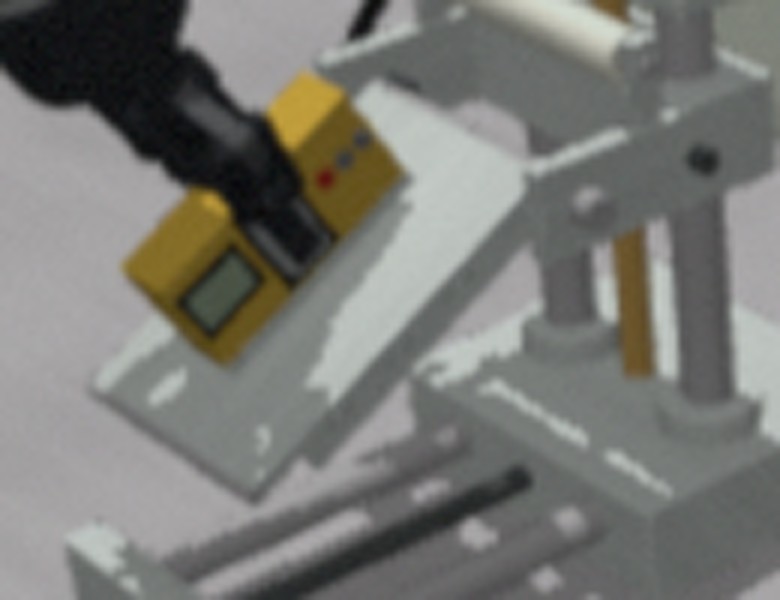

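The level hangs about 10 mm above the plate, base edge at crop (225,362) to (405,180), parallel to it and about centred. I step down gently, watching the force.

Call:
drive_tool([
  [[0,0,0.003,0,0,0,255],[0,0,0.003,0,0,0,255],[0,0,0,0,0,0,255],[0,0,0,0,0,0,255]],
])

```text
clock: 11.33
position: [539.3, 153.9, 190.8]
ee_rot: [0.969, -0.016, 0.248, 0.005]
contact_force: [0.4, -0.5, -2.8]
gripper_width: 29.5
```

Call:
drive_tool([
  [[0,0,0.001,0,0,0,255],[0,0,0.001,0,0,0,255],[0,0,0,0,0,0,255],[0,0,0,0,0,0,255]],
])

```text
clock: 11.67
position: [540.3, 153.8, 188.7]
ee_rot: [0.969, -0.016, 0.247, 0.006]
contact_force: [-0.0, 0.8, -3.0]
gripper_width: 29.1
```

```bash
python3 rem.py 21|tail -3
```

```text
pos [540.27567533 153.81176271 188.74823393] F [-0.01230859  0.77819318 -3.0152043 ] tau [ 0.0864795   1.25245356 -0.03878801] w 29.094315099265277 [ 0.55  0.14 -0.86  1.08 -0.31 -0.01]
turn [ 0.0018 -0.0003  0.0021] shift [0.5 0.3 3.9] F tool [-1.48 -0.78  2.63]
in plate -0.4978865183307797 0.2671366321352451 24.860997320963133
```

Call:
drive_tool([
  [[0,0,0.001,0,0,0,255],[0,0,0.001,0,0,0,255],[0,0,0,0,0,0,255],[0,0,0,0,0,0,255]],
])

```text
clock: 12.0
position: [540.9, 153.9, 188.2]
ee_rot: [0.969, -0.016, 0.248, 0.005]
contact_force: [-9.8, -0.8, 7.4]
gripper_width: 29.2
```

Call:
drive_tool([
  [[0,0,0.001,0,0,0,255],[0,0,0,0,0,0,255],[0,0,0,0,0,0,255]],
])

```text
clock: 12.25
position: [540.9, 153.9, 188.1]
ee_rot: [0.968, -0.016, 0.249, 0.005]
contact_force: [-18.1, -0.9, 14.3]
gripper_width: 29.4
```

```bash
python3 rem.py 21|tail -3
```

```text
pos [540.91883573 153.87940742 188.11009504] F [-18.07486732  -0.87753955  14.29069081] tau [-0.17128303  3.95730886 -0.22661223] w 29.398549200627837 [ 0.54  0.14 -0.86  1.1  -0.3  -0.03]
turn [ 0.0003 -0.0034  0.0026] shift [0.2 0.4 3. ] F tool [ -8.91   1.5  -21.21]
in plate -0.24164170944305172 0.3575951596908274 23.994043920754322
```

Contact came at TCP height 24.3, and the force is already about 24 N. I ease off and use the torque to judge flushness.

Call:
drive_tool([
  [[0,0,-0.001,0,0,0,255],[0,0,0,0,0,0,255],[0,0,0,0,0,0,255],[0,0,0,0,0,0,255]],
])

```text
clock: 12.58
position: [540.9, 153.9, 188.1]
ee_rot: [0.969, -0.016, 0.248, 0.005]
contact_force: [-11.3, -0.2, 8.2]
gripper_width: 29.5
```

```bash
cat > ft.py <<'E'
from plate import *
from scipy.spatial.transform import Rotation as R
s=read_state();f=s["contact_force"]-[0,.4,-2.9];t=s["wrist_torque"]-[.08,1.26,-.03]
y=np.cross(n,x);B=np.c_[x,y,n];v=s["position"]-c
G=R.from_matrix(np.c_[x,-y,-n]);T=R.from_quat(s["ee_rot"])
print("F plate",(f@B).round(1),"tau plate",(t@B).round(2),"pos",(v@B).round(2),"rot err (tool)",(G.inv()*T).as_rotvec().round(4))
E
python3 ft.py|tail -1
```

```text
F plate [-4.5 -1.  15.2] tau plate [-0.27  1.6   0.06] pos [-0.26  0.38 24.04] rot err (tool) [-0.0009  0.0021 -0.0023]
```

Call:
drive_tool([
  [[0,0,0,0,-0.005,0,255],[0,0,0,0,-0.005,0,255],[0,0,0,0,0,0,255],[0,0,0,0,0,0,255]],
])

```text
clock: 12.92
position: [540.8, 153.9, 188.2]
ee_rot: [0.97, -0.016, 0.243, 0.005]
contact_force: [-11.7, -0.2, 7.5]
gripper_width: 29.6
```

```bash
python3 ft.py|tail -1
```

```text
F plate [-5.3 -1.1 14.8] tau plate [-0.27  1.18  0.07] pos [-0.27  0.39 24.12] rot err (tool) [-0.0011 -0.0078 -0.0025]
```

Call:
drive_tool([
  [[-0.0003,0,-0.0003,0,-0.005,0,255],[0,0,0,0,-0.005,0,255],[0,0,0,0,0,0,255],[0,0,0,0,0,0,255]],
])

```text
clock: 13.25
position: [540.8, 154.0, 188.7]
ee_rot: [0.971, -0.016, 0.239, 0.005]
contact_force: [-10.1, -1.5, 7.1]
gripper_width: 29.2
```

```bash
python3 ft.py|tail -1
```

```text
F plate [-4.  -2.3 13.6] tau plate [-0.37  0.79  0.02] pos [-2.000e-02  4.500e-01  2.456e+01] rot err (tool) [-0.0011 -0.0172 -0.002 ]
```

By the force/torque balance, taking the sensor about 0.2 m behind the base, the pressure centre is now near the middle of the base both ways. That fits flush contact at about 14 N. I hold still, then take a last look, one picture over the budget.

Call:
drive_tool([
  [[0,0,0,0,0,0,255],[0,0,0,0,0,0,255],[0,0,0,0,0,0,255],[0,0,0,0,0,0,255],[0,0,0,0,0,0,255],[0,0,0,0,0,0,255]],
])

```text
clock: 13.75
position: [540.8, 154.0, 188.7]
ee_rot: [0.971, -0.016, 0.239, 0.005]
contact_force: [-11.2, -1.0, 7.7]
gripper_width: 29.3
```

```bash
python3 ft.py|tail -1;  python3 - <<'E'
from h import *
i=get_image("side");j=get_image("wrist");cv2.imwrite("pics/side7.png",i);cv2.imwrite("pics/wrist7.png",j)
cv2.imwrite("pics/m7.png",np.hstack([cv2.resize(i[130:210,120:200],(400,400),interpolation=cv2.INTER_CUBIC),cv2.resize(j[60:380,120:440],(400,400))]))
E
```

```text
F plate [-4.7 -1.8 14.7] tau plate [-0.3   0.76  0.03] pos [-0.04  0.44 24.56] rot err (tool) [-0.0009 -0.0171 -0.0022]
```

View pics/m7.png

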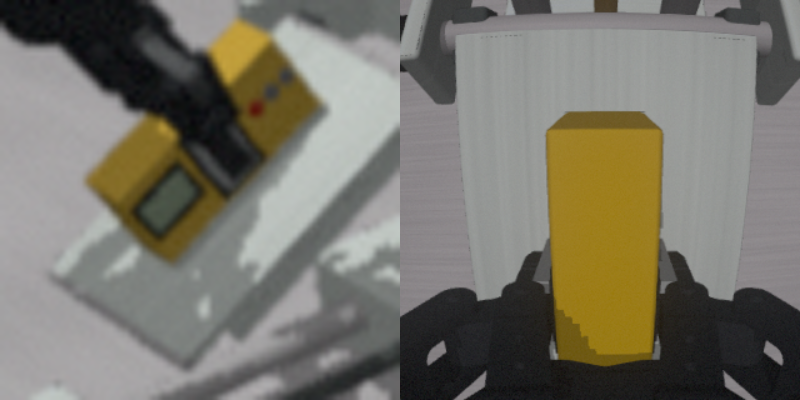

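On second look, during the last turn the TCP rose 0.44 mm and moved +0.25 mm along x. That is what pivoting on the upper base edge would give, so the last step turned past flush. I turn back in small steps and find the lowest TCP height.

Call:
drive_tool([
  [[0,0,0,0,0.005,0,255],[0,0,0,0,0,0,255],[0,0,0,0,0,0,255],[0,0,0,0,0,0,255]],
])

```text
clock: 14.18
position: [540.9, 154.0, 188.5]
ee_rot: [0.97, -0.016, 0.241, 0.005]
contact_force: [-9.4, -0.1, 6.5]
gripper_width: 29.4
```

```bash
python3 ft.py|tail -1
```

```text
F plate [-3.7 -0.8 12.7] tau plate [-0.19  0.61 -0.01] pos [-0.09  0.46 24.35] rot err (tool) [-0.0009 -0.0124 -0.0022]
```

Call:
drive_tool([
  [[0,0,0,0,0.005,0,255],[0,0,0,0,0,0,255],[0,0,0,0,0,0,255],[0,0,0,0,0,0,255]],
])

```text
clock: 14.52
position: [540.9, 154.0, 188.3]
ee_rot: [0.97, -0.016, 0.243, 0.005]
contact_force: [-8.3, 0.1, 5.0]
gripper_width: 29.4
```

```bash
python3 ft.py|tail -1
```

```text
F plate [-3.5 -0.6 10.9] tau plate [-0.17  0.53  0.03] pos [-0.18  0.49 24.14] rot err (tool) [-0.0009 -0.0078 -0.0023]
```

Call:
drive_tool([
  [[0,0,0,0,0.005,0,255],[0,0,0,0,0,0,255],[0,0,0,0,0,0,255],[0,0,0,0,0,0,255]],
])

```text
clock: 14.85
position: [541.0, 154.0, 188.2]
ee_rot: [0.969, -0.016, 0.246, 0.005]
contact_force: [-7.0, -0.5, 5.9]
gripper_width: 29.4
```

```bash
python3 ft.py|tail -1
```

```text
F plate [-1.9 -1.2 11.1] tau plate [-0.13  0.62  0.  ] pos [-0.14  0.5  24.03] rot err (tool) [-0.0008 -0.003  -0.0021]
```

Call:
drive_tool([
  [[0,0,0,0,0.005,0,255],[0,0,0,0,0,0,255],[0,0,0,0,0,0,255],[0,0,0,0,0,0,255]],
])

```text
clock: 15.18
position: [541.1, 154.1, 188.3]
ee_rot: [0.969, -0.016, 0.248, 0.005]
contact_force: [-7.2, -0.9, 6.2]
gripper_width: 29.4
```

```bash
python3 ft.py|tail -1
```

```text
F plate [-1.9 -1.6 11.4] tau plate [-0.22  0.9   0.07] pos [-0.04  0.54 24.05] rot err (tool) [-0.0008  0.0022 -0.0022]
```

Call:
drive_tool([
  [[0,0,0,0,0.005,0,255],[0,0,0,0,0,0,255],[0,0,0,0,0,0,255],[0,0,0,0,0,0,255]],
])

```text
clock: 15.52
position: [541.1, 154.1, 188.3]
ee_rot: [0.968, -0.016, 0.251, 0.005]
contact_force: [-6.7, -0.2, 6.8]
gripper_width: 29.6
```

```bash
python3 ft.py|tail -1
```

```text
F plate [-1.2 -0.8 11.7] tau plate [-0.16  1.2   0.08] pos [-1.000e-02  5.400e-01  2.413e+01] rot err (tool) [-0.0006  0.0073 -0.0022]
```

The TCP height is lowest, at 24.03–24.05, for tool angles between -0.003 and +0.002, and rises either side. I settle in the middle.

Call:
drive_tool([
  [[0,0,0,0,-0.007,0,255],[0,0,0,0,0,0,255],[0,0,0,0,0,0,255],[0,0,0,0,0,0,255],[0,0,0,0,0,0,255],[0,0,0,0,0,0,255]],
])

```text
clock: 16.02
position: [541.1, 154.1, 188.3]
ee_rot: [0.969, -0.016, 0.247, 0.005]
contact_force: [-6.1, -0.6, 5.6]
gripper_width: 29.2
```

```bash
python3 ft.py|tail -1; python3 - <<'E'
from h import *
# plate moved? compare the plate's free corners in the side view with the start
a=cv2.imread("pics/side0.png",0);b=cv2.cvtColor(get_image("side"),cv2.COLOR_BGR2GRAY)
for u,v in((130,182),(163,203)):
    t=a[v-7:v+8,u-7:u+8];r=cv2.matchTemplate(b[v-12:v+13,u-12:u+13],t,cv2.TM_CCOEFF_NORMED);_,m,_,l=cv2.minMaxLoc(r);print("corner shift px",l[0]-5,l[1]-5,"score",round(m,2))
E
```

```text
F plate [-1.2 -1.2 10.4] tau plate [-0.16  0.67  0.07] pos [ 0.03  0.56 24.05] rot err (tool) [-0.0008  0.0002 -0.0021]
corner shift px -4 -3 score 0.54
corner shift px 0 0 score 1.0
```

```bash
python3 -c "from bench import *;print(job_done())"
```

```text
the job is handed in; nothing more can be done
None
```

I set the small yellow level from the tray base-down on the middle of the peel plate, lengthwise along the slope. I handed the job in with the level still gripped, at about 16 s of the 40 s.

- **Way round:** I gave the level a half turn above the plate, because joint 6 was nearing its limit on the way down. Its display now faces the lower end of the slope.
- **Press and grip:** the last reading was about 10 N on the plate, with the gripper at 29 mm on the level. The highest reading on first contact was about 24 N, under the 30 N at which the plate slips.
- **Position:** the tool is within 1 mm of the plate's middle both ways and within 0.003 rad of the plate directions I measured. These are tool readings against camera estimates. The plate's measured size came out about 2.5% small, so the true position could be a few millimetres off.
- **Flushness:** my first force-and-torque check wrongly called the level flush when it was tilted. A sweep of the tilt showed the tool's height was lowest near the final angle and rose on either side, so I settled there. That is an indirect check, good to about 0.005 rad.
- **Plate movement:** one free corner matched its starting picture exactly, with zero shift. The other gave no usable match (score 0.54), which I put down to the level's shadow.
- **Other objects:** I did not re-measure the knob, wrench or label roll at the end. The arm kept clear of them, and no contact showed in the forces.
- **Picture budget:** I viewed 11 pictures, one over the limit.

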